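Restock the spool caddy, oldest stock to the front

TASK

Restock the two-lane spool caddy, oldest first: in each lane, bring the old spool from the back pad forward onto the front pad (nearest the robot) of that same lane, then fetch the loose spool of the same kind from the bench and stand it on the back pad behind it. Everything stands upright on the middle of its pad in the end; leave the square bobbin and the wide flat reel where they are on the bench.

Things in the scene. Friction and masses are not known exactly. Their poses are not given: they have to be found in the camera images.
- caddy: Fixed low aluminium caddy, 180 (x) by 178 mm. Origin: centre of underside; -x: front (robot side, white card holders 14 mm high), +x: back; floor 4 mm above origin. Lanes along x at y = +48 and -48 mm, 74 mm wide; rail and lip tops 10 mm, back stop 12 mm above origin. Round 58 mm grey pads in each lane: front x = -45, back x = +45 mm. Each lane's old spool tells its kind (varies).
- solder_old: Solder spool, a round black-flanged spool of pale wire standing on its flange: 54 mm diameter, 40 mm high, 0.25 kg; for grasping a plain cylinder. Origin: centre of its underside, z up. The old one: at the start it stands about on the back pad of one of the lanes.
- solder_new: Solder spool, a round black-flanged spool of pale wire standing on its flange: 54 mm diameter, 40 mm high, 0.25 kg; for grasping a plain cylinder. Origin: centre of its underside, z up. The new one: at the start it stands loose on the bench.
- wire_old: Wire reel, narrow and tall, round black flanges with a copper winding, standing upright: 38 mm diameter, 50 mm high, 0.12 kg; for grasping a plain cylinder. Origin: centre of its underside, z up. The old one: at the start it stands about on the back pad of the other lane.
- wire_new: Wire reel, narrow and tall, round black flanges with a copper winding, standing upright: 38 mm diameter, 50 mm high, 0.12 kg; for grasping a plain cylinder. Origin: centre of its underside, z up. The new one: at the start it stands loose on the bench.
- square_bobbin: Look-alike to leave alone: transformer bobbin with square black flanges 52 by 52 mm, 44 mm high with its pins, copper winding, loose on the bench. Origin: centre of its underside.
- flat_reel: Look-alike to leave alone: wide flat round reel, 72 mm diameter, only 18 mm high, black flanges, loose on the bench. Origin: centre of its underside.

How it is judged:
By the outcome, as a careful person would: the job done as asked, in the order asked, and still so for the second after the job is handed in, with the robot touching nothing.
It also fails if it takes over 96 s, if anything falls off the work surface, if the arm or the gripper's body presses on something with over 40 N, if the wrist force passes 120 N, or if a joint passes its speed limit or range.

ROBOT

A 7-joint arm with a two-finger parallel gripper is mounted at the origin on a cart in front of the work surface, level with it; the furniture and walls round the work are solid. World frame = base frame: x ahead of the robot, y to its left, z up, the work surface at z = 0. Lengths are in mm, angles in rad, forces in N, time in s.
With the tool pointing down it reaches from about 425 to 875 mm from the base axis. Payload 9.9 kg.
Tool frame: the origin (TCP) lies midway between the tips of the shut fingers; the grasp point (between the pads) lies 19 mm behind it (ctrl.tcp_to_grasp is the distance from the TCP to the grasp point, in mm); z points along the fingers, y is the direction in which the jaws open and shut (so a half turn about z gives the same grasp; the last joint's range is limited). The gripper opens to 85 mm and grips with 20 to 120 N. Pads are 22 mm wide; open, the fingers measure 114 mm over their backs; the gripper's body (76 mm by 85 mm) begins 54 mm behind the grasp point. The pads swing forward as they close: fully open they stand 13 mm farther back than shut.
Start: joints at [1.143, 0.576, 0.025, 1.437, -0.015, 1.129, -0.057], TCP at [227.525, -635.501, 231.289] pointing down, gripper open.
Joint ranges: [-2.76, 2.76], [-0.34, 2.15], [-1.52, 1.57], [0.19, 2.46], [-1.09, 4.23], [0.17, 1.99], [-2.82, 2.82]. Speed limits (rad/s): [2.22, 2.22, 3.01, 3.01, 3.14, 3.14, 3.14].

INTERFACE

Orientations are given as a 3x3 rotation matrix whose columns are the frame's x, y, z axes.
In Python, from workcell import ctrl gives the robot as it stands.
- The arm moves only by the tool play_rows, never from a script. Its argument "steps" is one flat list of numbers, 6 for each row, row after row: the shift along the tool's x, y, z in mm, then the turn, a rotation vector about the tool's x, y, z in rad. In form: [tx, ty, tz, wx, wy, wz, tx, ty, tz, wx, wy, wz, ...]. A call has 1 to 5 rows; each row is the pose to reach, as a shift and turn from the pose measured when the call began, along the tool's axes at that moment; what a row does not reach only later rows make up. A row lasts 1/8 s, in which the tool goes at most 62.5 mm and 10.7 degrees, less where a joint would pass 70% of its speed; a pose out of reach is approached as far as the arm can. A call with a gripper value outside its range is refused whole. "grip" is the gripper command: -1 is fully open, 1 is shut, values between are in proportion, set as the call begins (left out, the last holds). The fingers move at their own pace and stop on an object; "grip_force" is the grip in N (left out, the last holds). Time passes only in rows, so rows that repeat a pose let the fingers close. It gives the time, the measured TCP pose, the force and the opening at its end, in the units of the state.
- ctrl.observe(): the state, without advancing time (a new reading comes with each control period).
- ctrl.snapshot(name): name is "scene" or "top" or "wrist"; returns the picture (480x640x3 uint8, red, green, blue); there is no depth.
- ctrl.calibration(name): a dict with "fx", "fy", "cx", "cy" (pixels), "eye" and "rotation" of the camera in the world; the wrist camera has in their place "tool_from_camera" (4x4, takes a point from camera to tool coordinates, whose origin is the TCP and whose axes are the flange's). Camera axes: x right, y up, looking along -z (the intrinsics and any distortion apply to the point x, -y, -z); pixel columns grow to the right and rows downward; lengths in mm; the calibration is good to about 2 mm. A picture is of the moment at which its call begins: read the wrist's pose just before it. calibration takes no time and is no camera call.
- ctrl.job_done(): hands the job in, once; it reports no verdict.
The state is a dict: "t": time; "q": joint angles; "joint_vel": joint speeds; "effort": joint torques, N m; "tcp_pos": TCP position; "tcp_rot": TCP orientation; "contact_force": force on the tool from outside, world axes, zero at the start; "ft_torque": the same for the moment, N m; "opening": opening from 0.0 (shut) to 1.0 (fully open).
Only numpy, scipy, OpenCV 4.12 (cv2) and the standard library are available. Lean on these libraries where they do the work, as an engineer would, in place of code of your own. Each camera call takes 0.05 s, during which the arm holds its last target.

## Working session

There is one attempt and no reset: what is moved stays moved. The work goes in short steps, Python scripts to look and compute and a tool call to move; the robot and the scene stay as the last step left them, time stands still between calls to the robot, and variables do not carry over. Pictures are saved under pics/ and viewed, and the job is handed in when it is done.

Besides the shell and the picture viewer there is one more tool, called after "Call:" as name(argument=value, ...), one argument or row to a line, values as JSON. play_rows: Moves the arm, as the interface text tells. Its arguments: {"type":"object","properties":{"steps":{"type":"array"},"grip":{"type":"number"},"grip_force":{"type":"number"}},"required":["steps"]}

```bash
ls; mkdir -p pics; python3 - <<'E'
from workcell import ctrl
import cv2,numpy as np
print(ctrl.observe())
for n in ["scene","top","wrist"]:
    print(n,ctrl.calibration(n))
for n in ["scene","top"]:
    cv2.imwrite(f"pics/{n}0.png",ctrl.snapshot(n)[:,:,::-1])
print(ctrl.observe()['t'],ctrl.tcp_to_grasp)
E
```

```text
pics
{'t': 0.0, 'q': array([ 1.14320663,  0.57653043,  0.02483961,  1.43792417, -0.01501476,
        1.12901647, -0.05649642]), 'joint_vel': array([-0.00220039,  0.00181857,  0.00024308, -0.00041113,  0.00048273,
       -0.00102754, -0.00065622]), 'effort': array([ 5.34330393e-04, -7.65754938e+01,  2.25036375e+00, -2.85970885e+01,
        1.52622600e-02,  1.26580289e-02, -3.25818689e-05]), 'tcp_pos': array([ 227.3672779, -635.0566458,  230.4379963]), 'tcp_rot': array([[ 9.41472298e-01,  3.37089756e-01, -6.39236944e-04],
       [ 3.37090354e-01, -9.41470994e-01,  1.56879047e-03],
       [-7.29998438e-05, -1.69245338e-03, -9.99998565e-01]]), 'contact_force': array([ 0.25912654, -0.22858015,  0.23036431]), 'ft_torque': array([-0.00152634, -0.01452464,  0.03960998]), 'opening': 1.0001711580354904}
scene {'fx': 569.9556508141626, 'fy': 569.9556508141626, 'cx': 329.07872958203524, 'cy': 242.07907117994657, 'eye': array([-10.36571054, 449.48162686, 865.76564916]), 'rotation': array([[-0.58737357,  0.62678687, -0.51198682],
       [-0.80930869, -0.45221897,  0.37485657],
       [ 0.00342502,  0.63453623,  0.77288553]])}
top {'fx': 564.4704389415161, 'fy': 564.4704389415161, 'cx': 320.7653537741345, 'cy': 228.8322154028627, 'eye': array([ 332.29185709,   62.97976896, 1152.95475808]), 'rotation': array([[ 0.00685297,  0.98316131, -0.18261128],
       [-0.99986644,  0.00944656,  0.01333672],
       [ 0.0148372 ,  0.1824955 ,  0.98309473]])}
wrist {'fx': 366.5931658148775, 'fy': 366.5931658148775, 'cx': 321.1428376172049, 'cy': 234.94577263044445, 'tool_from_camera': array([[-4.84053762e-04,  9.64429536e-01,  2.64339624e-01,
         6.62956502e+01],
       [ 9.99999813e-01,  3.67925242e-04,  4.88824567e-04,
        -1.43596220e+00],
       [ 3.74179630e-04,  2.64339811e-01, -9.64429533e-01,
        -1.42440259e+02],
       [ 0.00000000e+00,  0.00000000e+00,  0.00000000e+00,
         1.00000000e+00]])}
0.1 18.700000000000003
```

View pics/scene0.png

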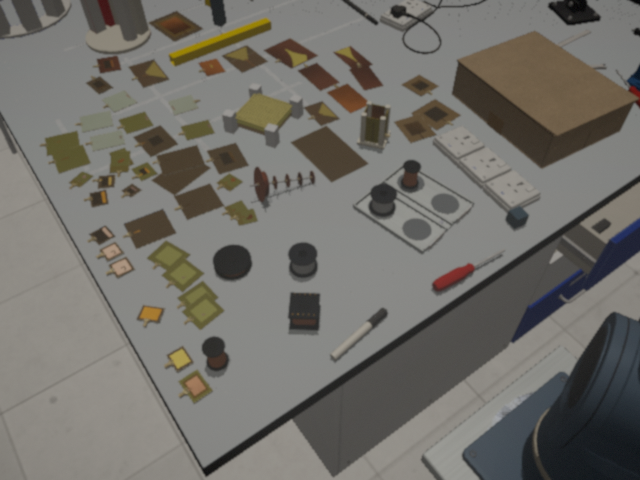

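View pics/top0.png

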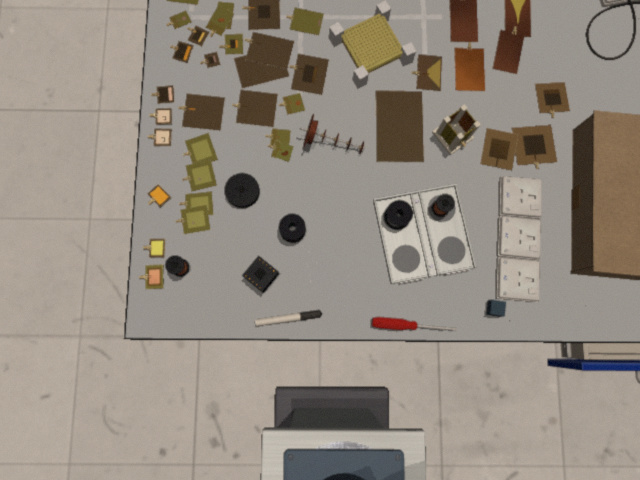

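```bash
cat > h.py <<'E'
import numpy as np,cv2
from workcell import ctrl
def ray(cal,u,v):
    d=np.array([(u-cal['cx'])/cal['fx'],-(v-cal['cy'])/cal['fy'],-1.])
    return np.array(cal['eye'],float),np.array(cal['rotation'])@d
def onplane(cal,u,v,z):
    e,d=ray(cal,u,v); return e+d*(z-e[2])/d[2]
def proj(cal,P):
    c=np.array(cal['rotation']).T@(np.array(P,float)-cal['eye'])
    return np.array([cal['cx']+cal['fx']*c[0]/-c[2], cal['cy']-cal['fy']*c[1]/-c[2]])
def tri(obs):
    A=np.zeros((3,3));b=np.zeros(3);L=[]
    for cal,u,v in obs:
        e,d=ray(cal,u,v);d=d/np.linalg.norm(d);M=np.eye(3)-np.outer(d,d);A+=M;b+=M@e;L.append((e,M))
    X=np.linalg.solve(A,b); return X,[float(np.linalg.norm(M@(X-e))) for e,M in L]
def wcal(st):
    c=ctrl.calibration("wrist");T=np.array(c['tool_from_camera']);R=np.array(st['tcp_rot']);p=np.array(st['tcp_pos'])
    return dict(fx=c['fx'],fy=c['fy'],cx=c['cx'],cy=c['cy'],eye=p+R@T[:3,3],rotation=R@T[:3,:3])
E
python3 - <<'E'
import cv2,numpy as np
t=cv2.imread('pics/top0.png');s=cv2.imread('pics/scene0.png')
a=cv2.resize(t[170:300,360:490],(600,600),interpolation=cv2.INTER_CUBIC)
cv2.imwrite('pics/tc.png',a)
cv2.imwrite('pics/tb.png',cv2.resize(t[170:300,140:313],None,fx=4.6,fy=4.6,interpolation=cv2.INTER_CUBIC))
cv2.imwrite('pics/sc.png',cv2.resize(s[140:260,340:490],None,fx=5,fy=5,interpolation=cv2.INTER_CUBIC))
cv2.imwrite('pics/sb.png',cv2.resize(s[230:380,180:340],None,fx=4,fy=4,interpolation=cv2.INTER_CUBIC))
E
```

```text
(no output)
```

View pics/tc.png

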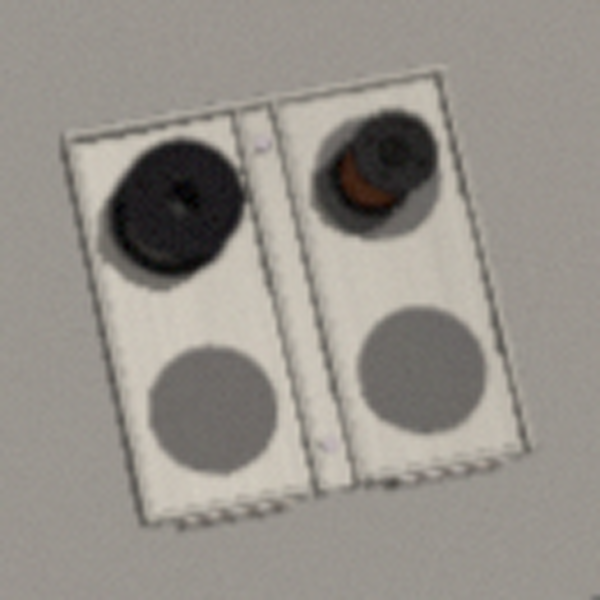

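View pics/tb.png

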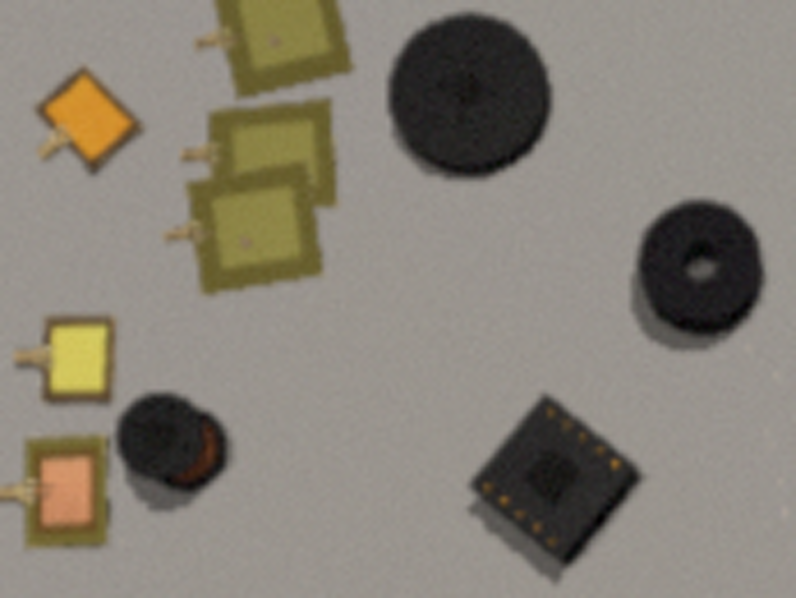

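View pics/sc.png

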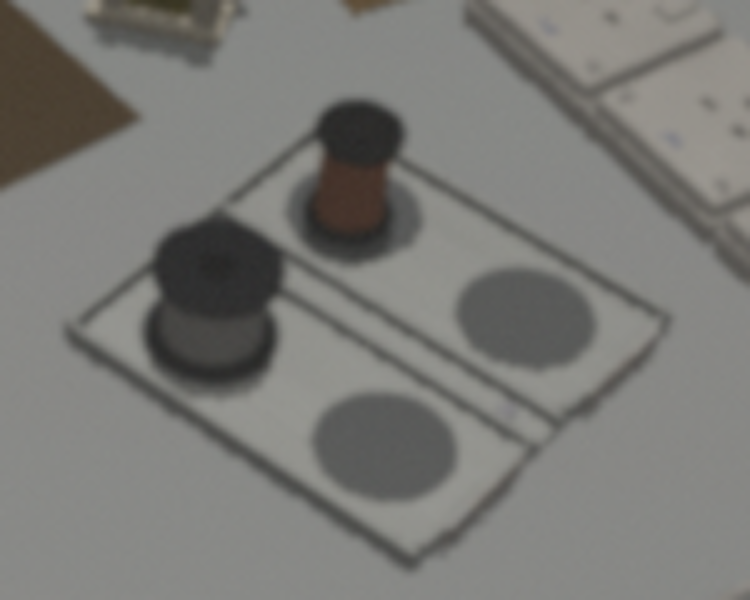

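View pics/sb.png

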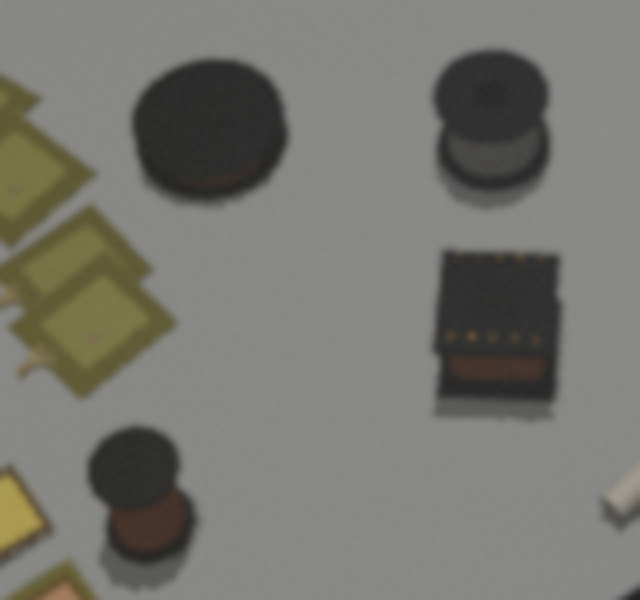

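```bash
python3 - <<'E'
from h import *
T=ctrl.calibration('top');S=ctrl.calibration('scene')
k=600/130
def tc(x,y):return ((x+.5)/k+360-.5,(y+.5)/k+170-.5)
def sc(x,y):return ((x+.5)/5+340-.5,(y+.5)/5+140-.5)
def tb(x,y):return ((x+.5)/4.6+140-.5,(y+.5)/4.6+170-.5)
def sb(x,y):return ((x+.5)/4+180-.5,(y+.5)/4+230-.5)
O={'sold':(tc(184,197),sc(218,266)),'wold':(tc(397,152),sc(361,132)),'padL':(tc(213,410),sc(385,447)),'padR':(tc(422,371),sc(526,317)),
'snew':(tb(701,266),sb(491,96)),'wnew':(tb(162,437),sb(134,468))}
for n,(a,b) in O.items():
    X,r=tri([(T,*a),(S,*b)]);z={'s':40,'w':50,'p':4}[n[0]]
    if n.endswith('old'):z+=4
    print(n,X.round(1),np.round(r,1),onplane(T,*a,z).round(1),onplane(S,*b,z).round(1))
for c in [(68,135),(443,72),(145,522),(530,452)]:
    print(onplane(T,*tc(*c),10).round(1))
E
```

```text
sold [ 572.7 -110.3   46.6] [0.6 0.6] [ 573.7 -110.3   44. ] [ 574.  -112.5   44. ]
wold [ 591.9 -202.    54.8] [0.5 0.5] [ 592.4 -201.8   54. ] [ 592.1 -202.9   54. ]
padL [ 484.6 -127.7    6.6] [0.7 0.7] [ 485.5 -127.7    4. ] [ 485.6 -129.9    4. ]
padR [ 502.8 -221.1    8.3] [0.6 0.6] [ 503.9 -221.7    4. ] [ 504.9 -224.8    4. ]
snew [541.2 105.8  42.5] [0.4 0.4] [541.3 105.6  40. ] [543.2 105.1  40. ]
wnew [463.1 333.   50.2] [0.2 0.2] [463.2 333.1  50. ] [463.1 332.8  50. ]
[609.2 -63.7  10. ]
[ 640.4 -234.7   10. ]
[434.9 -95.8  10. ]
[ 467.2 -266.9   10. ]
```

```bash
cat >> h.py <<'E'
def go(x,y,z,yaw,st=None):
    """print tool-frame shift/turn from the present pose to TCP target, tool x at yaw deg (tool down)"""
    from scipy.spatial.transform import Rotation as Ro
    st=st or ctrl.observe();R=np.array(st['tcp_rot']);p=np.array(st['tcp_pos'])
    a=np.radians(yaw);Rt=np.array([[np.cos(a),np.sin(a),0],[np.sin(a),-np.cos(a),0],[0,0,-1]])
    d=R.T@(np.array([x,y,z])-p);w=Ro.from_matrix(R.T@Rt).as_rotvec()
    print('t',round(st['t'],2),'at',p.round(1),'shift',d.round(1),'turn',w.round(3),'dist',round(float(np.linalg.norm(d))))
E
python3 -c "
from h import *
go(575,-160,230,10.5)"
```

```text
t 0.1 at [ 227.4 -635.1  230.5] shift [ 487.4 -330.1    1. ] turn [-0.002  0.     0.161] dist 589
```

Call:
play_rows(
  steps=[49,-33,0,0,0,0.03,98,-66,0,0,0,0.06,147,-99,0,0,0,0.1,196,-132,0,0,0,0.13,245,-165,0,0,0,0.161],
  grip=-1,
  grip_force=40,
)

```text
t: 0.72
tcp_pos: [403.3, -395.4, 230.6]
tcp_rot: [[0.984, 0.181, -0.001], [0.181, -0.984, 0.002], [-0.0, -0.002, -1.0]]
contact_force: [1.4, -0.6, 0.3]
opening: 0.999
```

```bash
python3 -c "
from h import *
go(575,-160,230,10.5)"
```

```text
t 0.72 at [ 403.3 -395.4  230.6] shift [ 211.5 -200.5    0.8] turn [-0.002  0.    -0.001] dist 291
```

Tracks well.

Call:
play_rows(
  steps=[42,-40,0,0,0,0,85,-80,0,0,0,0,127,-120,0,0,0,0,170,-160,0,0,0,0,211,-200,0,0,0,0],
)

```text
t: 1.35
tcp_pos: [575.4, -158.8, 230.6]
tcp_rot: [[0.984, 0.181, -0.001], [0.181, -0.984, 0.002], [-0.001, -0.002, -1.0]]
contact_force: [0.6, -0.1, -0.0]
opening: 0.999
```

```bash
python3 - <<'E'
from h import *
import pickle
st=ctrl.observe();im=ctrl.snapshot('wrist');print(st['tcp_pos'],st['joint_vel'].round(3))
pickle.dump(st,open('w1.pkl','wb'));cv2.imwrite('pics/w1.png',im[:,:,::-1])
E
```

```text
[ 575.44113827 -158.84650823  230.60089719] [-0.682  0.199 -0.055 -0.355  0.032  0.151 -0.75 ]
```

View pics/w1.png

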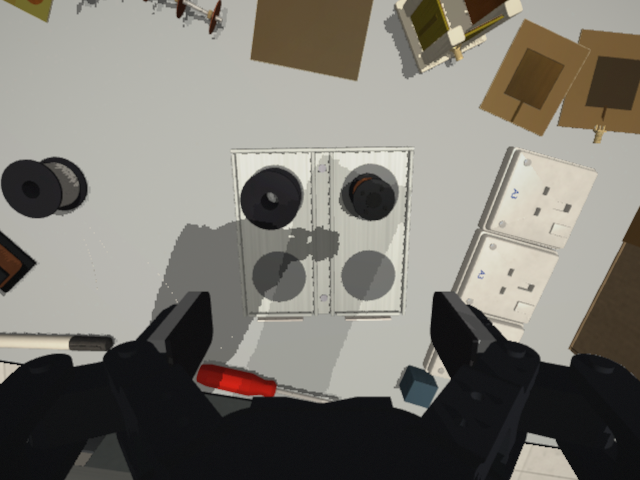

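```bash
python3 - <<'E'
from h import *
import pickle
st=pickle.load(open('w1.pkl','rb'));W=wcal(st);T=ctrl.calibration('top');S=ctrl.calibration('scene')
im=cv2.imread('pics/w1.png');g=cv2.cvtColor(im,cv2.COLOR_BGR2GRAY)
roi=np.zeros_like(g);roi[155:308,240:405]=1
for lo,hi in [(0,55),(70,125)]:
    m=((g>=lo)&(g<hi)&(roi>0)).astype(np.uint8)
    m=cv2.morphologyEx(m,cv2.MORPH_OPEN,np.ones((3,3)))
    n,l,s,c=cv2.connectedComponentsWithStats(m)
    for i in range(1,n):
        if s[i,4]>300: print(lo,s[i],c[i].round(1))
for n,(u,v),z in [('sold',(272,197),44),('wold',(373,197),54),('padL',(279,276),4),('padR',(368,274),4),('c',(233,150),12),('c',(413,148),12),('c',(247,315),14),('c',(404,313),14)]:
    print(n,onplane(W,u,v,z).round(1))
c=np.array([538.5,-167]);
k=600/130
print(tri([(T,360+184.5/k-.5,170+197.5/k-.5),(W,272,197),(S,340+218.5/5-.5,140+266.5/5-.5)]))
print(tri([(T,360+397.5/k-.5,170+152.5/k-.5),(W,373,197),(S,340+361.5/5-.5,140+132.5/5-.5)]))
cv2.imwrite('pics/w1c.png',cv2.resize(im[140:330,220:430],None,fx=3,fy=3,interpolation=cv2.INTER_CUBIC))
go(574,-111,120,10.5)
E
```

```text
0 [ 241  168   60   61 2789] [270.8 198.3]
0 [ 342  174   53   46 1805] [368.3 197. ]
70 [ 264  227   75   75 2348] [302.1 260.3]
70 [240 234  21  74 716] [246.6 283.9]
70 [ 342  251   52   49 2041] [367.5 275. ]
sold [ 578.2 -111.3   44. ]
wold [ 596.1 -199.5   54. ]
padL [ 487.1 -127.     4. ]
padR [ 506.7 -220.7    4. ]
c [610.5 -64.4  12. ]
c [ 643.5 -233.9   12. ]
c [ 440.3 -100.2   14. ]
c [ 473.4 -266.5   14. ]
(array([ 575.70166176, -111.74804264,   41.7512974 ]), [1.8044942330666094, 2.193215526904439, 2.00880167473543])
(array([ 593.88475146, -202.02123877,   52.09200925]), [1.0351276651447412, 2.910598565976697, 2.1681390078912255])
t 1.4 at [ 580.1 -149.5  230.3] shift [  1.  -38.2 110.6] turn [-0.007 -0.003  0.008] dist 117
```

View pics/w1c.png

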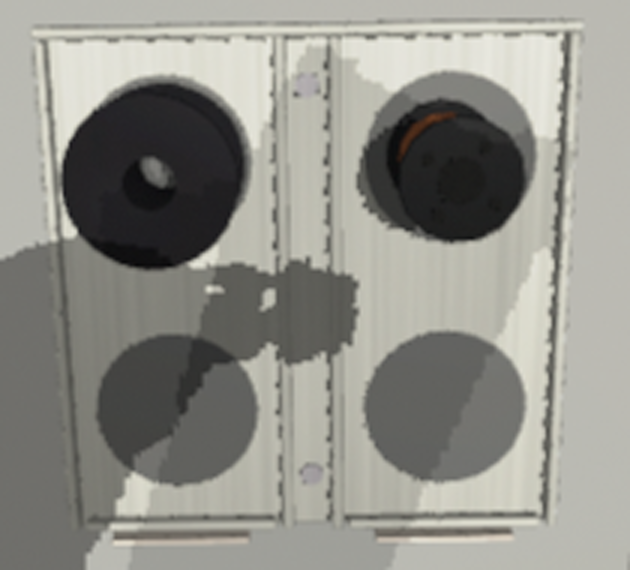

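Call:
play_rows(
  steps=[-5,11,-10,0.007,0.003,0.008,-5,11,-10,0.007,0.003,0.008,-5,11,-10,0.007,0.003,0.008,-5,11,-10,0.007,0.003,0.008],
)

```text
t: 1.9
tcp_pos: [576.7, -162.2, 240.2]
tcp_rot: [[0.984, 0.181, 0.003], [0.181, -0.983, 0.014], [0.006, -0.014, -1.0]]
contact_force: [-0.6, 0.9, -0.2]
opening: 1.0
```

```bash
python3 - <<'E'
from h import *
import pickle
st=ctrl.observe();im=ctrl.snapshot('wrist');print(st['tcp_pos'],st['joint_vel'].round(3),ctrl.observe()['tcp_pos'],st['tcp_rot'].round(4))
pickle.dump(st,open('w2.pkl','wb'));cv2.imwrite('pics/w2.png',im[:,:,::-1])
cv2.imwrite('pics/w2c.png',cv2.resize(im[140:330,220:430,::-1],None,fx=3,fy=3,interpolation=cv2.INTER_CUBIC))
E
```

```text
[ 576.67524307 -162.21919079  240.16687061] [-0.005  0.002 -0.005 -0.002 -0.001  0.001 -0.   ] [ 576.78281573 -161.99655586  240.16255561] [[ 0.9835  0.1807  0.003 ]
 [ 0.1806 -0.9834  0.0144]
 [ 0.0056 -0.0136 -0.9999]]
```

View pics/w2c.png

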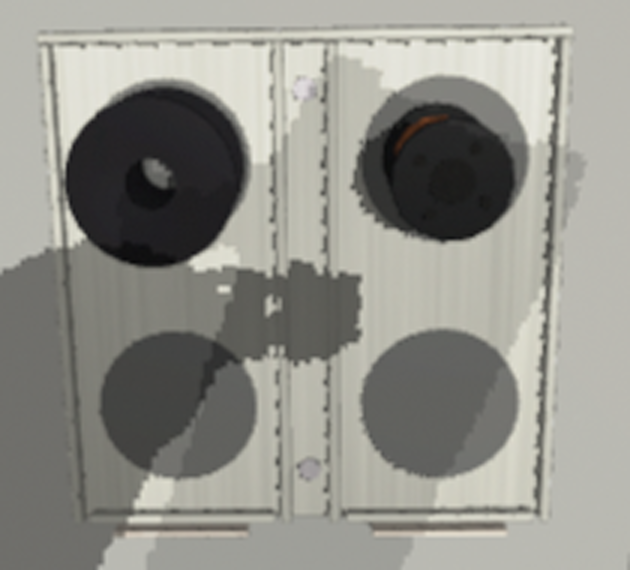

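```bash
python3 - <<'E'
from h import *
import pickle
st=pickle.load(open('w2.pkl','rb'));W=wcal(st);T=ctrl.calibration('top');S=ctrl.calibration('scene')
f=lambda x,y:(220+(x+.5)/3-.5,140+(y+.5)/3-.5)
for n,p,z in [('sold',(150,181),44),('wold',(452,181),54),('padL',(178,404),4),('padR',(439,403),4),('c',(40,35),12),('c',(572,28),12),('c',(84,520),10),('c',(546,518),10)]:
    print(n,onplane(W,*f(*p),z).round(1))
k=600/130
t=lambda x,y:(360+(x+.5)/k-.5,170+(y+.5)/k-.5)
for a,b in [((184,197),(150,181)),((397,152),(452,181)),((213,410),(178,404)),((422,371),(439,403))]:
    print(tri([(T,*t(*a)),(W,*f(*b))]))
E
```

```text
sold [ 575.1 -109.3   44. ]
wold [ 593.7 -200.2   54. ]
padL [ 487.2 -126.5    4. ]
padR [ 505.4 -220.6    4. ]
c [610.5 -62.6  12. ]
c [ 644.3 -234.2   12. ]
c [437.4 -99.3  10. ]
c [ 470.4 -268.1   10. ]
(array([ 574.42241728, -109.84214681,   42.71768632]), [0.8305763787635148, 0.8305763787631999])
(array([ 593.15984334, -201.4943804 ,   51.62640217]), [0.922166625152851, 0.9221666251528096])
(array([ 486.08143832, -127.19289535,    2.16299256]), [0.8863411126664451, 0.8863411126664309])
(array([ 504.33431236, -221.74168784,    1.40511762]), [0.6145615893856136, 0.6145615893856804])
```

```bash
python3 -c "
from h import *
go(574.3,-110.2,60,10.9)"
```

```text
t 1.95 at [ 576.8 -162.   240.2] shift [  5.9 -48.9 180.9] turn [-0.014 -0.006 -0.008] dist 187
```

Call:
play_rows(
  steps=[6,-30,30,-0.014,-0.006,-0.008,6,-49,70,-0.014,-0.006,-0.008,6,-49,120,-0.014,-0.006,-0.008,6,-49,160,-0.014,-0.006,-0.008,6,-49,175,-0.014,-0.006,-0.008],
)

```text
t: 2.58
tcp_pos: [573.0, -110.1, 63.8]
tcp_rot: [[0.982, 0.189, -0.004], [0.189, -0.982, 0.0], [-0.004, -0.001, -1.0]]
contact_force: [0.6, 0.2, 0.8]
opening: 0.997
```

Call:
play_rows(
  steps=[0,0,2,0,0,0,0,0,4,0,0,0],
)

```text
t: 2.82
tcp_pos: [573.8, -110.5, 61.0]
tcp_rot: [[0.982, 0.188, -0.002], [0.188, -0.982, -0.0], [-0.002, -0.0, -1.0]]
contact_force: [-1.3, 1.4, 0.0]
opening: 1.0
```

```bash
python3 -c "
from h import *
go(574.3,-110.2,9,10.9)"
```

```text
t 2.83 at [ 573.8 -110.5   61. ] shift [ 0.7 -0.2 52. ] turn [-0.     0.002 -0.001] dist 52
```

Call:
play_rows(
  steps=[0.5,0,18,0,0.002,0,0.5,0,36,0,0.002,0,0.5,0,48,0,0.002,0,0.5,0,52,0,0.002,0,0.5,0,52,0,0.002,0],
)

```text
t: 3.45
tcp_pos: [574.4, -110.5, 9.3]
tcp_rot: [[0.982, 0.188, 0.001], [0.188, -0.982, 0.0], [0.001, 0.0, -1.0]]
contact_force: [-0.5, 0.4, -0.1]
opening: 0.996
```

Call:
play_rows(
  steps=[0,0,0,0,0,0,0,0,0,0,0,0,0,0,0,0,0,0,0,0,0,0,0,0,0,0,0,0,0,0],
  grip=1,
  grip_force=40,
)

```text
t: 4.08
tcp_pos: [574.8, -110.6, 10.1]
tcp_rot: [[0.982, 0.188, 0.002], [0.188, -0.982, -0.0], [0.001, 0.0, -1.0]]
contact_force: [-1.1, 0.0, 6.1]
opening: 0.618
```

Call:
play_rows(
  steps=[0,0,0,0,0,0,0,0,-10,0,0,0,0,0,-25,0,0,0,0,0,-25,0,0,0],
)

```text
t: 4.58
tcp_pos: [575.8, -110.7, 36.7]
tcp_rot: [[0.982, 0.188, 0.004], [0.188, -0.982, -0.0], [0.004, 0.001, -1.0]]
contact_force: [0.1, 0.8, -3.5]
opening: 0.619
```

```bash
python3 - <<'E'
from h import *
import pickle
go(486.3,-127.2,36,10.9)
st=ctrl.observe();print(st['opening'],st['contact_force'])
im=ctrl.snapshot('scene');cv2.imwrite('pics/s3.png',cv2.resize(im[100:280,300:540,::-1],None,fx=3,fy=3))
E
```

```text
t 4.58 at [ 575.8 -110.7   36.7] shift [-91.   -0.7   0.4] turn [ 0.001 -0.004 -0.001] dist 91
0.6186830989675477 [ 0.14788357  0.80281565 -3.53139902]
```

View pics/s3.png

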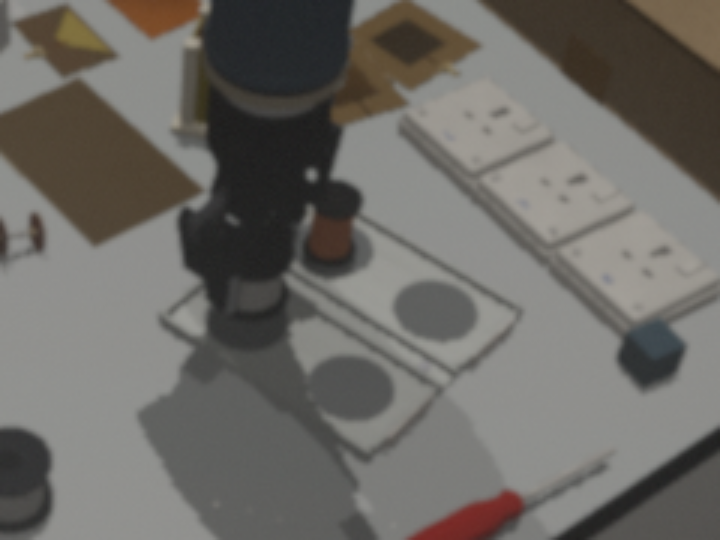

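Call:
play_rows(
  steps=[-25,0,0,0,-0.004,0,-55,0,0,0,-0.004,0,-80,-0.5,0,0,-0.004,0,-90,-0.7,0,0,-0.004,0,-90.5,-0.7,0,0,-0.004,0],
)

```text
t: 5.25
tcp_pos: [486.6, -127.1, 35.8]
tcp_rot: [[0.982, 0.188, -0.0], [0.188, -0.982, -0.001], [-0.0, 0.001, -1.0]]
contact_force: [0.1, 1.1, -2.5]
opening: 0.621
```

Call:
play_rows(
  steps=[0,0,0,0,0,0,0,0,0,0,0,0],
)

```text
t: 5.5
tcp_pos: [487.5, -126.8, 35.8]
tcp_rot: [[0.982, 0.188, 0.001], [0.188, -0.982, -0.001], [0.0, 0.001, -1.0]]
contact_force: [-0.5, 0.2, -3.3]
opening: 0.619
```

```bash
python3 -c "
from h import *
go(486.8,-127.1,10.6,10.9)"
```

```text
t 5.5 at [ 487.5 -126.8   35.8] shift [-0.8  0.1 25.2] turn [ 0.001 -0.    -0.001] dist 25
```

Call:
play_rows(
  steps=[-0.8,0,10,0,0,0,-0.8,0,20,0,0,0,-0.8,0,24,0,0,0,-0.8,0,25.5,0,0,0,-0.8,0,25.5,0,0,0],
)

```text
t: 6.12
tcp_pos: [486.8, -127.0, 10.3]
tcp_rot: [[0.982, 0.188, 0.001], [0.188, -0.982, -0.001], [0.0, 0.001, -1.0]]
contact_force: [-0.6, -0.1, -4.1]
opening: 0.617
```

Call:
play_rows(
  steps=[0,0,1,0,0,0,0,0,1,0,0,0],
)

```text
t: 6.38
tcp_pos: [486.9, -127.1, 10.0]
tcp_rot: [[0.982, 0.188, 0.001], [0.188, -0.982, -0.001], [0.001, 0.001, -1.0]]
contact_force: [-2.3, 0.3, 9.0]
opening: 0.619
```

Contact. Release with a moderate opening, then rise.

Call:
play_rows(
  steps=[0,0,0,0,0,0,0,0,0,0,0,0,0,0,0,0,0,0],
  grip=-1,
)

```text
t: 6.75
tcp_pos: [487.1, -127.1, 10.0]
tcp_rot: [[0.982, 0.188, 0.001], [0.188, -0.982, -0.001], [0.001, 0.002, -1.0]]
contact_force: [0.4, -0.9, -0.1]
opening: 0.994
```

Call:
play_rows(
  steps=[0,0,-15,0,0,0,0,0,-40,0,0,0,0,0,-80,0,0,0,0,0,-90,0,0,0,0,0,-90,0,0,0],
)

```text
t: 7.38
tcp_pos: [487.3, -127.1, 100.9]
tcp_rot: [[0.982, 0.188, 0.003], [0.188, -0.982, -0.002], [0.003, 0.002, -1.0]]
contact_force: [0.1, -0.0, 0.7]
opening: 1.004
```

```bash
python3 -c "
from h import *
go(593.2,-201.6,72,10.9)"
```

```text
t 7.38 at [ 487.3 -127.1  100.9] shift [89.9 93.  29.4] turn [ 0.002 -0.003 -0.001] dist 133
```

Call:
play_rows(
  steps=[30,31,0,0,-0.003,0,60,62,0,0,-0.003,0,85,88,15,0.002,-0.003,0,90,93,25,0.002,-0.003,0,90,93,29,0.002,-0.003,0],
)

```text
t: 8.0
tcp_pos: [592.0, -201.0, 70.4]
tcp_rot: [[0.982, 0.188, -0.003], [0.188, -0.982, 0.001], [-0.003, -0.001, -1.0]]
contact_force: [0.0, 0.2, -0.9]
opening: 0.999
```

Call:
play_rows(
  steps=[0,0,0,0,0,0],
)

```text
t: 8.12
tcp_pos: [590.8, -200.0, 69.9]
tcp_rot: [[0.982, 0.189, -0.005], [0.189, -0.982, 0.002], [-0.005, -0.003, -1.0]]
contact_force: [0.3, 0.0, 0.5]
opening: 1.001
```

```bash
python3 - <<'E'
from h import *
go(593.2,-201.6,13,10.9)
im=ctrl.snapshot('scene');cv2.imwrite('pics/s4.png',cv2.resize(im[100:280,300:540,::-1],None,fx=3,fy=3))
im=ctrl.snapshot('top');cv2.imwrite('pics/t4.png',cv2.resize(im[170:300,360:490,::-1],(600,600)))
E
```

```text
t 8.12 at [ 590.8 -200.    69.9] shift [ 2.3  2.2 56.8] turn [-0.003  0.005 -0.   ] dist 57
```

View pics/s4.png

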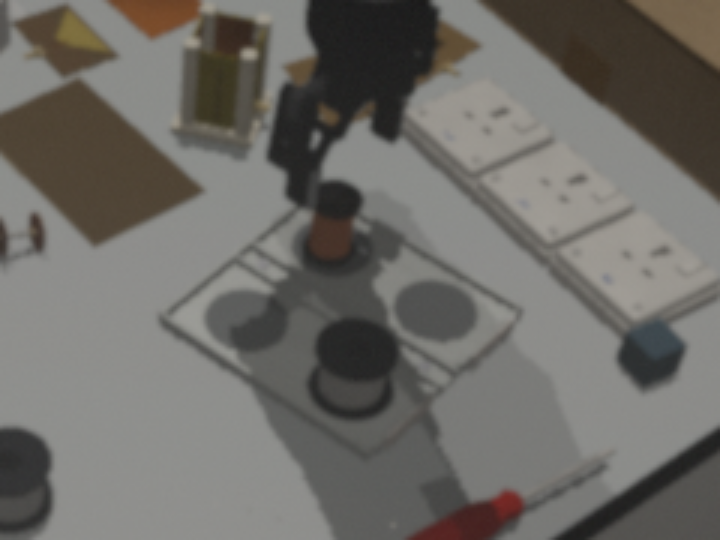

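View pics/t4.png

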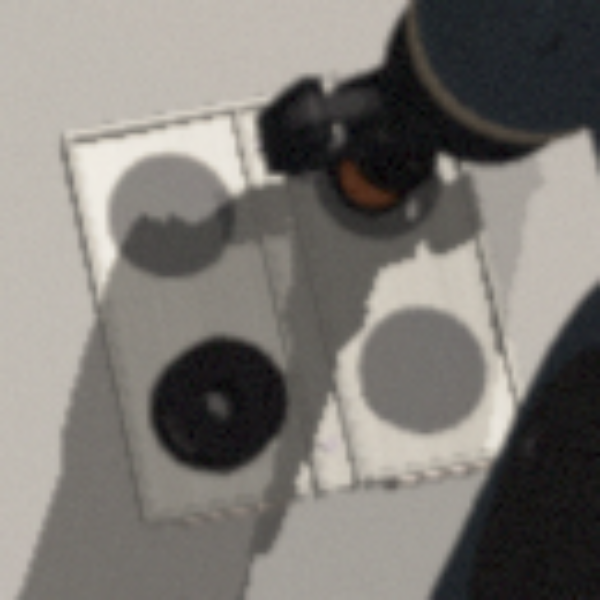

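Call:
play_rows(
  steps=[2,2,0,-0.003,0.005,0,2,2,15,-0.003,0.005,0,2,2,35,-0.003,0.005,0,2,2,52,-0.003,0.005,0,2,2,57,-0.003,0.005,0],
)

```text
t: 8.85
tcp_pos: [592.5, -201.4, 11.8]
tcp_rot: [[0.982, 0.189, -0.001], [0.189, -0.982, -0.0], [-0.001, -0.0, -1.0]]
contact_force: [0.3, 0.0, -0.4]
opening: 1.004
```

```bash
python3 -c "
from h import *
go(593.2,-201.6,13,10.9)"
```

```text
t 8.85 at [ 592.5 -201.4   11.8] shift [ 0.6  0.4 -1.2] turn [-0.     0.001 -0.   ] dist 1
```

Call:
play_rows(
  steps=[0.6,0.3,-2,0,0,0,0.6,0.3,-2,0,0,0,0.6,0.3,-2,0,0,0,0.6,0.3,-2,0,0,0,0.6,0.3,-2,0,0,0],
  grip=1,
  grip_force=30,
)

```text
t: 9.48
tcp_pos: [593.6, -201.7, 14.6]
tcp_rot: [[0.982, 0.189, 0.001], [0.189, -0.982, -0.0], [0.0, 0.001, -1.0]]
contact_force: [-0.2, -0.1, 6.6]
opening: 0.44
```

Call:
play_rows(
  steps=[0,0,0,0,0,0,0,0,0,0,0,0],
)

```text
t: 9.72
tcp_pos: [593.6, -201.7, 14.6]
tcp_rot: [[0.982, 0.189, 0.001], [0.189, -0.982, -0.0], [0.0, 0.0, -1.0]]
contact_force: [-0.7, 0.3, 2.3]
opening: 0.438
```

Call:
play_rows(
  steps=[0,0,-10,0,0,0,0,0,-25,0,0,0,0,0,-25,0,0,0],
)

```text
t: 10.1
tcp_pos: [594.7, -202.1, 41.5]
tcp_rot: [[0.982, 0.189, 0.003], [0.189, -0.982, -0.001], [0.003, 0.002, -1.0]]
contact_force: [-0.2, -0.2, -0.7]
opening: 0.436
```

```bash
python3 -c "
from h import *
go(504.5,-221.5,38,10.9)"
```

```text
t 10.1 at [ 594.7 -202.1   41.5] shift [-92.2   2.1   3.2] turn [ 0.002 -0.003 -0.   ] dist 92
```

Call:
play_rows(
  steps=[-25,0.5,0,0,-0.003,0,-55,1,0,0,-0.003,0,-80,2,0,0,-0.003,0,-91,2,0,0,-0.003,0,-91.5,2,0,0,-0.003,0],
)

```text
t: 10.72
tcp_pos: [505.2, -221.5, 41.4]
tcp_rot: [[0.982, 0.188, 0.001], [0.188, -0.982, -0.002], [0.0, 0.002, -1.0]]
contact_force: [-0.1, 0.1, -1.6]
opening: 0.439
```

Call:
play_rows(
  steps=[0,0,0,0,0,0,0,0,0,0,0,0],
)

```text
t: 10.98
tcp_pos: [506.2, -221.1, 41.3]
tcp_rot: [[0.982, 0.189, 0.002], [0.189, -0.982, -0.002], [0.001, 0.002, -1.0]]
contact_force: [0.2, -0.1, -1.2]
opening: 0.438
```

```bash
python3 -c "
from h import *
go(505,-221.4,14.4,10.9)"
```

```text
t 10.97 at [ 506.2 -221.1   41.3] shift [-1.3 -0.  26.9] turn [ 0.002 -0.001  0.   ] dist 27
```

Call:
play_rows(
  steps=[-1.3,0,10,0.002,0,0,-1.3,0,20,0.002,0,0,-1.3,0,25,0.002,0,0,-1.3,0,27,0.002,0,0,-1.3,0,27,0.002,0,0],
)

```text
t: 11.6
tcp_pos: [504.5, -221.2, 14.6]
tcp_rot: [[0.982, 0.189, 0.0], [0.189, -0.982, 0.001], [0.0, -0.0, -1.0]]
contact_force: [-2.9, 1.9, 7.0]
opening: 0.435
```

Call:
play_rows(
  steps=[0,0,0.8,0,0,0,0,0,0.8,0,0,0],
)

```text
t: 11.85
tcp_pos: [504.6, -221.2, 14.5]
tcp_rot: [[0.982, 0.189, 0.001], [0.189, -0.982, 0.0], [0.001, -0.0, -1.0]]
contact_force: [-3.4, 1.5, 13.0]
opening: 0.437
```

Call:
play_rows(
  steps=[0,0,0,0,0,0,0,0,0,0,0,0,0,0,0,0,0,0],
  grip=-1,
)

```text
t: 12.22
tcp_pos: [504.5, -221.2, 14.4]
tcp_rot: [[0.982, 0.189, 0.001], [0.189, -0.982, 0.0], [0.001, -0.0, -1.0]]
contact_force: [0.6, -0.9, -0.1]
opening: 0.997
```

Call:
play_rows(
  steps=[0,0,-15,0,0,0,0,0,-40,0,0,0,0,0,-80,0,0,0,0,0,-120,0,0,0,0,0,-135,0,0,0],
)

```text
t: 12.85
tcp_pos: [505.4, -221.6, 152.6]
tcp_rot: [[0.982, 0.189, 0.004], [0.189, -0.982, -0.001], [0.004, 0.002, -1.0]]
contact_force: [0.6, -0.3, 0.1]
opening: 0.999
```

```bash
python3 -c "
from h import *
go(570,95,200,10.9)"
```

```text
t 12.85 at [ 505.4 -221.6  152.6] shift [ 123.5 -298.6  -47.5] turn [ 0.002 -0.004 -0.   ] dist 327
```

Call:
play_rows(
  steps=[23,-50,-25,0,-0.004,0,46,-105,-47,0,-0.004,0,70,-160,-47,0,-0.004,0,90,-215,-47,0,-0.004,0,110,-265,-47,0,-0.004,0],
)

```text
t: 13.48
tcp_pos: [562.9, 61.6, 199.6]
tcp_rot: [[0.982, 0.19, 0.0], [0.19, -0.982, -0.002], [-0.0, 0.002, -1.0]]
contact_force: [0.8, -0.2, 0.5]
opening: 1.0
```

Call:
play_rows(
  steps=[8,-20,0,0,0,0,12,-33,0,0,0,0,12,-33,0,0,0,0,12,-33,0,0,0,0],
)

```text
t: 13.98
tcp_pos: [568.2, 94.5, 199.5]
tcp_rot: [[0.982, 0.188, -0.0], [0.188, -0.982, -0.003], [-0.001, 0.003, -1.0]]
contact_force: [0.1, 0.2, 0.0]
opening: 1.005
```

```bash
python3 - <<'E'
from h import *
import pickle
st=ctrl.observe();im=ctrl.snapshot('wrist');print(st['tcp_pos'],ctrl.observe()['tcp_pos'])
pickle.dump(st,open('w5.pkl','wb'));cv2.imwrite('pics/w5.png',im[:,:,::-1])
im=ctrl.snapshot('scene');cv2.imwrite('pics/s5.png',cv2.resize(im[140:260,340:490,::-1],None,fx=5,fy=5,interpolation=cv2.INTER_CUBIC))
im=ctrl.snapshot('top');cv2.imwrite('pics/t5.png',cv2.resize(im[170:300,360:490,::-1],(600,600),interpolation=cv2.INTER_CUBIC))
E
```

```text
[568.24249217  94.46741755 199.46586174] [568.30601159  94.46680629 199.51328262]
```

View pics/w5.png

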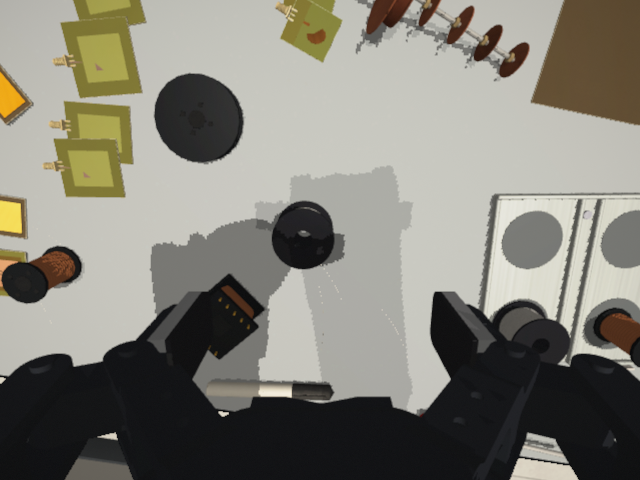

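View pics/s5.png

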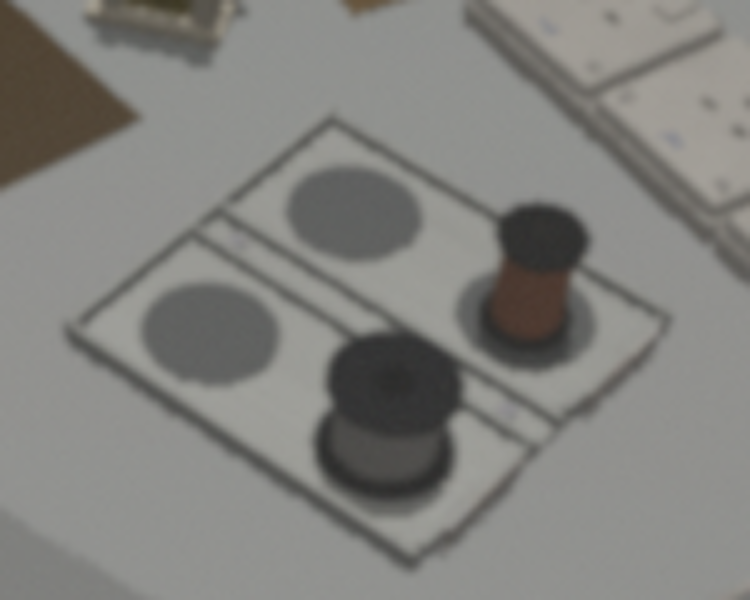

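View pics/t5.png

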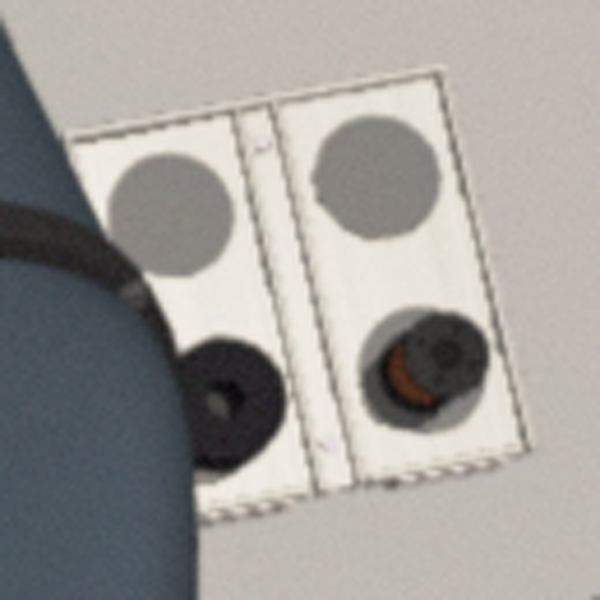

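```bash
python3 - <<'E'
from h import *
import pickle
st=pickle.load(open('w5.pkl','rb'));W=wcal(st);T=ctrl.calibration('top');S=ctrl.calibration('scene')
k=600/130
t=lambda x,y:(360+(x+.5)/k-.5,170+(y+.5)/k-.5)
s=lambda x,y:((x+.5)/5+340-.5,(y+.5)/5+140-.5)
for n,a,b,z in [('wold',(450,353),(543,238),54),('sold',(221,402),(395,384),44),('bL',(170,215),(210,334),4),('bR',(376,178),(354,213),4)]:
    X,r=tri([(T,*t(*a)),(S,*s(*b))]);print(n,X.round(1),np.round(r,1),onplane(T,*t(*a),z).round(1),onplane(S,*s(*b),z).round(1))
print('bL wrist',onplane(W,532,240,4).round(1))
print('snew wrist',onplane(W,303.5,236,40).round(1))
print('snew tri',tri([(T,701.5/4.6+140-.5,266.5/4.6+170-.5),(W,303.5,236)]))
print('bobbin',onplane(T,140+555/4.6,170+478/4.6,44).round(1))
print('flat',onplane(T,140+470/4.6,170+94/4.6,18).round(1))
g=cv2.cvtColor(cv2.imread('pics/w5.png'),cv2.COLOR_BGR2GRAY)
cv2.imwrite('pics/w5c.png',cv2.resize(g[180:300,190:390],None,fx=4,fy=4,interpolation=cv2.INTER_CUBIC))
go(541.3,105.5,60,10.9)
E
```

```text
wold [ 504.3 -222.4   52.3] [0.4 0.4] [ 504.3 -221.6   54. ] [ 502.9 -221.3   54. ]
sold [ 482.6 -124.3   48.1] [0.7 0.7] [ 483.7 -124.6   44. ] [ 484.6 -127.6   44. ]
bL [ 573.  -110.2    6.6] [0.7 0.7] [ 574.  -110.1    4. ] [ 574.2 -112.3    4. ]
bR [ 590.5 -203.5    8.3] [0.8 0.8] [ 592.1 -203.9    4. ] [ 592.9 -207.3    4. ]
bL wrist [ 574.7 -109.5    4. ]
snew wrist [547.8 107.   40. ]
snew tri (array([543.90749119, 106.52004177,  26.0325904 ]), [0.4086492816406872, 0.4086492816406669])
bobbin [447.  165.5  44. ]
flat [622.3 210.6  18. ]
t 14.12 at [568.4  94.9 199.6] shift [-24.6 -15.8 139.5] turn [ 0.002  0.    -0.002] dist 143
```

View pics/w5c.png

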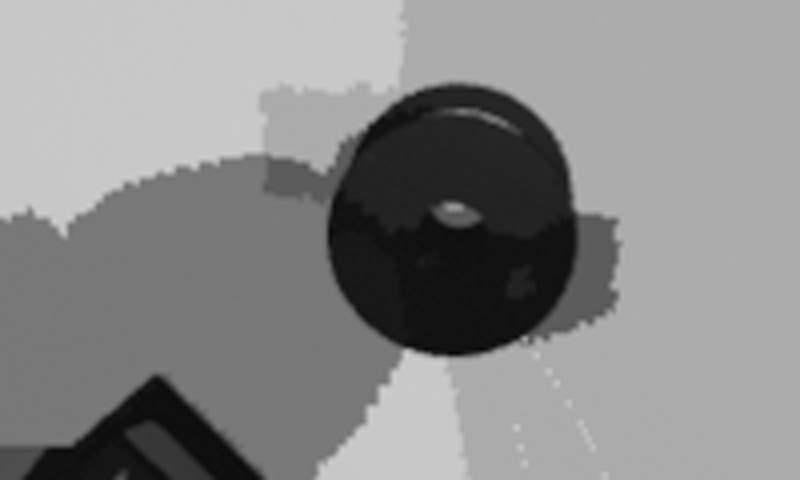

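Call:
play_rows(
  steps=[-20,-14,30,0,0,-0.002,-23,-15.8,75,0.002,0,-0.002,-23,-15.8,115,0.002,0,-0.002,-23,-15.8,135,0.002,0,-0.002,-23,-15.8,135,0.002,0,-0.002],
)

```text
t: 14.75
tcp_pos: [542.0, 104.9, 63.4]
tcp_rot: [[0.982, 0.189, -0.003], [0.189, -0.982, -0.001], [-0.003, 0.001, -1.0]]
contact_force: [-0.1, 0.3, 0.6]
opening: 1.0
```

Call:
play_rows(
  steps=[0,0,0,0,0,0,0,0,0,0,0,0],
)

```text
t: 15.0
tcp_pos: [542.6, 104.8, 64.4]
tcp_rot: [[0.982, 0.188, -0.001], [0.188, -0.982, -0.001], [-0.002, 0.001, -1.0]]
contact_force: [-0.2, 0.3, 0.4]
opening: 1.0
```

```bash
python3 - <<'E'
from h import *
go(543,105.8,5,10.9)
im=ctrl.snapshot('wrist');cv2.imwrite('pics/w6.png',im[:,:,::-1])
E
```

```text
t 15.0 at [542.6 104.8  64.4] shift [ 0.6 -1.  59.4] turn [ 0.001  0.002 -0.001] dist 59
```

View pics/w6.png

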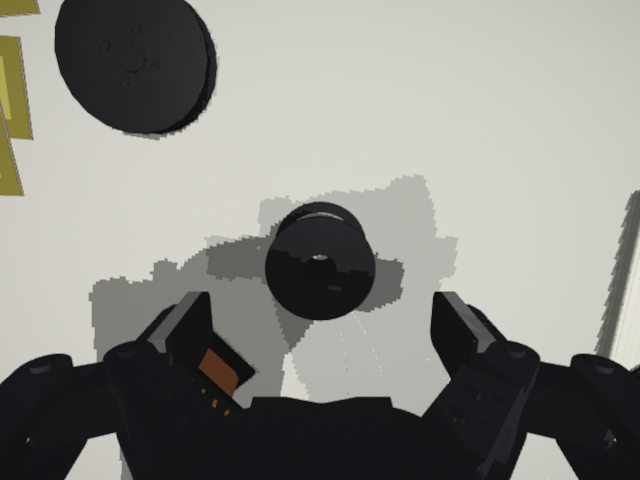

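```bash
python3 - <<'E'
from h import *
import pickle
W=wcal(ctrl.observe());print(onplane(W,320.5,268,40))
st=pickle.load(open('w5.pkl','rb'));W5=wcal(st);print(tri([(W,320.5,268),(W5,303,238)]))
E
```

```text
[545.88539225 107.21661609  40.        ]
(array([545.93595099, 107.16410323,  40.00913162]), [0.06989414353912377, 0.06989414353909969])
```

Call:
play_rows(
  steps=[2.6,-1,18,0,0.002,0,2.6,-1,36,0,0.002,0,2.6,-1,50,0,0.002,0,2.6,-1,58,0,0.002,0,2.6,-1,58,0,0.002,0],
)

```text
t: 15.68
tcp_pos: [544.7, 106.2, 6.1]
tcp_rot: [[0.982, 0.189, -0.0], [0.189, -0.982, -0.001], [-0.0, 0.001, -1.0]]
contact_force: [-0.4, 0.7, 0.1]
opening: 0.996
```

Call:
play_rows(
  steps=[0,0,0,0,0,0,0,0,0,0,0,0,0,0,0,0,0,0,0,0,0,0,0,0,0,0,0,0,0,0],
  grip=1,
  grip_force=40,
)

```text
t: 16.3
tcp_pos: [545.0, 106.3, 6.8]
tcp_rot: [[0.982, 0.188, 0.001], [0.188, -0.982, -0.0], [0.001, 0.001, -1.0]]
contact_force: [-0.3, -0.1, 6.6]
opening: 0.611
```

Call:
play_rows(
  steps=[0,0,0,0,0,0,0,0,-15,0,0,0,0,0,-40,0,0,0,0,0,-60,0,0,0,0,0,-60,0,0,0],
)

```text
t: 16.92
tcp_pos: [546.0, 106.5, 68.7]
tcp_rot: [[0.982, 0.188, 0.004], [0.188, -0.982, 0.0], [0.004, 0.0, -1.0]]
contact_force: [0.4, -0.6, -3.5]
opening: 0.612
```

```bash
python3 - <<'E'
from h import *
go(574.5,-110,66,10.9)
E
```

```text
t 16.93 at [546.  106.5  68.7] shift [-12.8 218.    2.7] turn [ 0.    -0.004 -0.001] dist 218
```

Call:
play_rows(
  steps=[-2,35,0,0,-0.004,0,-5,90,0,0,-0.004,0,-8,145,0,0,-0.004,0,-11,195,0,0,-0.004,0,-12.8,216,0,0,-0.004,0],
)

```text
t: 17.55
tcp_pos: [573.4, -112.1, 67.9]
tcp_rot: [[0.983, 0.184, -0.001], [0.184, -0.983, -0.002], [-0.001, 0.001, -1.0]]
contact_force: [-0.3, 0.0, -2.9]
opening: 0.611
```

Call:
play_rows(
  steps=[0,0,0,0,0,0,0,0,0,0,0,0,0,0,0,0,0,0],
)

```text
t: 17.92
tcp_pos: [573.5, -109.9, 67.8]
tcp_rot: [[0.982, 0.187, -0.001], [0.187, -0.982, -0.001], [-0.001, 0.001, -1.0]]
contact_force: [-0.1, 0.7, -2.0]
opening: 0.613
```

```bash
python3 - <<'E'
from h import *
import pickle
st=ctrl.observe();go(574.5,-110,11,10.9)
im=ctrl.snapshot('wrist');cv2.imwrite('pics/w7.png',im[:,:,::-1]);pickle.dump(st,open('w7.pkl','wb'))
E
```

```text
t 17.93 at [ 573.5 -109.9   67.8] shift [ 1.1  0.3 56.8] turn [ 0.001  0.001 -0.002] dist 57
```

View pics/w7.png

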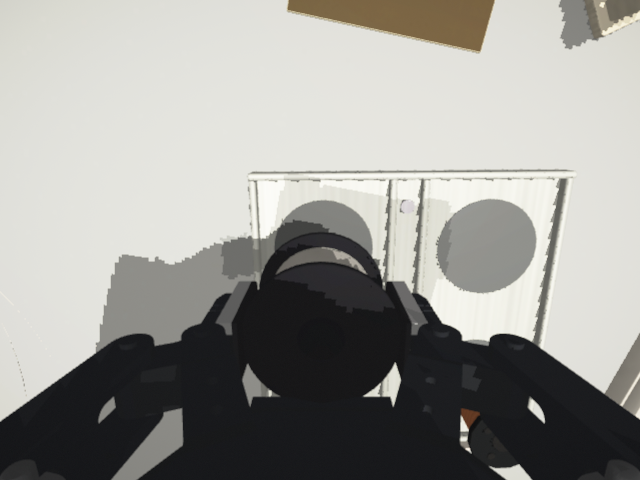

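```bash
python3 - <<'E'
from h import *
import pickle
W=wcal(pickle.load(open('w7.pkl','rb')))
print(onplane(W,486,246,4),onplane(W,324,249,4))
# held spool top: bottom edge hidden; use near/far edges of top flange: far edge v=263, right/left 243..400
z=67.8-6.8+40
a=onplane(W,321.5,262,z);l=onplane(W,243,330,z);r=onplane(W,400.5,330,z);print(a,(l+r)/2,np.linalg.norm(l-r))
print('center from far edge',a-27*np.array([.982,.188,0]))
E
```

```text
[ 593.93682125 -203.30251383    4.        ] [ 574.37447973 -110.01068682    4.        ]
[ 600.08967457 -103.52384921  101.        ] [ 576.57173386 -108.0733619   101.        ] 52.400246728769844
center from far edge [ 573.57567457 -108.59984921  101.        ]
```

Call:
play_rows(
  steps=[0.9,1.3,15,0,0,0,0.9,1.3,35,0,0,0,0.9,1.3,50,0,0,0,0.9,1.3,56.5,0,0,0,0.9,1.3,56.5,0,0,0],
)

```text
t: 18.6
tcp_pos: [574.6, -111.2, 11.2]
tcp_rot: [[0.982, 0.187, -0.001], [0.187, -0.982, -0.001], [-0.001, 0.001, -1.0]]
contact_force: [1.0, 0.0, -2.9]
opening: 0.614
```

Call:
play_rows(
  steps=[0,0,0.7,0,0,0,0,0,0.7,0,0,0],
)

```text
t: 18.85
tcp_pos: [574.8, -111.1, 10.6]
tcp_rot: [[0.982, 0.187, -0.001], [0.187, -0.982, -0.001], [-0.001, 0.001, -1.0]]
contact_force: [0.1, -0.6, -1.3]
opening: 0.616
```

Call:
play_rows(
  steps=[0,0,0.8,0,0,0,0,0,0.8,0,0,0],
)

```text
t: 19.1
tcp_pos: [574.9, -111.1, 10.6]
tcp_rot: [[0.982, 0.187, -0.0], [0.187, -0.982, -0.001], [-0.001, 0.001, -1.0]]
contact_force: [-1.6, 0.6, 7.1]
opening: 0.611
```

Contact; release, rise, and take a settled wrist look down at the caddy.

Call:
play_rows(
  steps=[0,0,0,0,0,0,0,0,0,0,0,0,0,0,0,0,0,0],
  grip=-1,
)

```text
t: 19.48
tcp_pos: [575.0, -111.2, 10.6]
tcp_rot: [[0.982, 0.187, -0.0], [0.187, -0.982, -0.001], [-0.0, 0.001, -1.0]]
contact_force: [0.3, -0.2, 0.4]
opening: 1.001
```

Call:
play_rows(
  steps=[0,0,-15,0,0,0,0,0,-45,0,0,0,0,10,-100,0,0,0,0,30,-155,0,0,0,0,50,-210,0,0,0],
)

```text
t: 20.1
tcp_pos: [584.1, -160.4, 223.7]
tcp_rot: [[0.982, 0.187, 0.001], [0.187, -0.982, -0.001], [0.001, 0.001, -1.0]]
contact_force: [1.5, -0.4, 0.5]
opening: 1.0
```

Call:
play_rows(
  steps=[0,0,0,0,0,0,0,0,0,0,0,0,0,0,0,0,0,0,0,0,0,0,0,0],
)

```text
t: 20.6
tcp_pos: [583.6, -159.8, 222.6]
tcp_rot: [[0.982, 0.188, -0.001], [0.188, -0.982, -0.001], [-0.001, 0.0, -1.0]]
contact_force: [-0.0, 0.3, 0.9]
opening: 1.003
```

```bash
python3 - <<'E'
from h import *
import pickle
st=ctrl.observe();im=ctrl.snapshot('wrist');print(st['tcp_pos'],st['joint_vel'].round(3))
pickle.dump(st,open('w8.pkl','wb'));cv2.imwrite('pics/w8.png',im[:,:,::-1])
cv2.imwrite('pics/w8c.png',cv2.resize(im[140:340,220:430,::-1],None,fx=3,fy=3,interpolation=cv2.INTER_CUBIC))
E
```

```text
[ 583.5884355  -159.79663982  222.57796443] [ 0.001 -0.001  0.002 -0.006 -0.     0.002  0.002]
```

View pics/w8c.png

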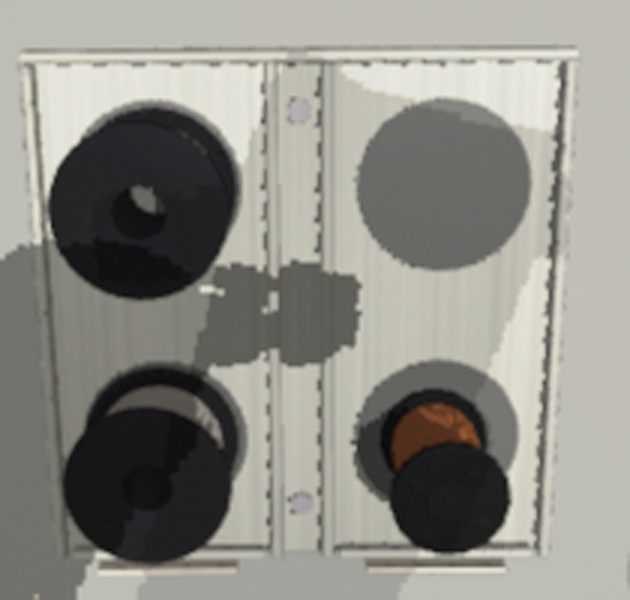

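```bash
python3 - <<'E'
from h import *
import pickle
W=wcal(pickle.load(open('w8.pkl','rb')))
f=lambda x,y:(220+(x+.5)/3-.5,140+(y+.5)/3-.5)
R=np.array([[.982,.188],[-.188,.982]])
padR=onplane(W,*f(444,184),4)[:2];print('padbR',padR)
cc=padR-R.T@np.array([45,-48])
print('caddy c',cc)
for n,p,z in [('snew',(140,208),44),('sold',(148,485),44),('wold',(450,498),54),('bR',(444,184),4),('fR?',(437,434),4),('L rail bl',(28,60),10),('rr',(573,58),10),('fl',(66,550),10),('fr',(545,550),10)]:
    X=onplane(W,*f(*p),z);print(n,X.round(1),'caddy',(R@(X[:2]-cc)).round(1))
E
```

```text
padbR [ 593.82913556 -203.55679092]
caddy c [ 540.61513556 -164.88079092]
snew [ 575.9 -110.1   44. ] caddy [45.  47.1]
sold [ 487.5 -125.9   44. ] caddy [-44.8  48.2]
wold [ 505.7 -219.1   54. ] caddy [-44.4 -46.7]
bR [ 593.8 -203.6    4. ] caddy [ 45. -48.]
fR? [ 506.1 -220.9    4. ] caddy [-44.4 -48.5]
L rail bl [608.8 -64.4  10. ] caddy [85.9 85.9]
rr [ 641.8 -233.8   10. ] caddy [ 86.4 -86.7]
fl [439.8 -98.8  10. ] caddy [-86.6  83.9]
fr [ 472.  -267.4   10. ] caddy [-86.7 -87.8]
```

```bash
python3 - <<'E'
from h import *
go(488,326,200,10.9);print(ctrl.observe()['q'].round(2))
E
```

```text
t 20.65 at [ 583.7 -159.9  222.8] shift [  -2.7 -495.3   22.5] turn [ 0.001  0.001 -0.001] dist 496
[ 0.28  0.48 -0.13  1.64  0.07  1.03 -1.26]
```

Call:
play_rows(
  steps=[0,-50,5,0,0,0,0,-105,10,0,0,0,0,-160,15,0,0,0,0,-215,20,0,0,0,0,-270,22,0,0,0],
)

```text
t: 21.28
tcp_pos: [532.2, 107.0, 200.0]
tcp_rot: [[0.982, 0.188, -0.002], [0.188, -0.982, -0.001], [-0.002, 0.0, -1.0]]
contact_force: [0.3, 0.8, 0.7]
opening: 1.0
```

Call:
play_rows(
  steps=[0,-55,0,0,0,0,-1,-110,0,0,0,0,-2,-160,0,0,0,0,-2,-200,0,0,0,0,-2,-215,0,0,0,0],
)

```text
t: 21.9
tcp_pos: [488.3, 320.8, 199.3]
tcp_rot: [[0.981, 0.192, -0.003], [0.192, -0.981, -0.0], [-0.003, -0.0, -1.0]]
contact_force: [0.2, -0.6, 0.1]
opening: 1.0
```

Call:
play_rows(
  steps=[0,0,0,0,0,0,0,0,0,0,0,0,0,0,0,0,0,0],
)

```text
t: 22.28
tcp_pos: [489.0, 319.1, 199.3]
tcp_rot: [[0.982, 0.19, -0.003], [0.19, -0.982, -0.001], [-0.003, 0.0, -1.0]]
contact_force: [0.3, -0.4, -0.9]
opening: 1.0
```

```bash
python3 - <<'E'
from h import *
import pickle
st=ctrl.observe();im=ctrl.snapshot('wrist');go(464,333.5,80,10.9)
pickle.dump(st,open('w9.pkl','wb'));cv2.imwrite('pics/w9.png',im[:,:,::-1])
E
```

```text
t 22.32 at [488.9 319.4 199.3] shift [-21.4 -18.7 119.4] turn [0.    0.003 0.001] dist 123
```

View pics/w9.png

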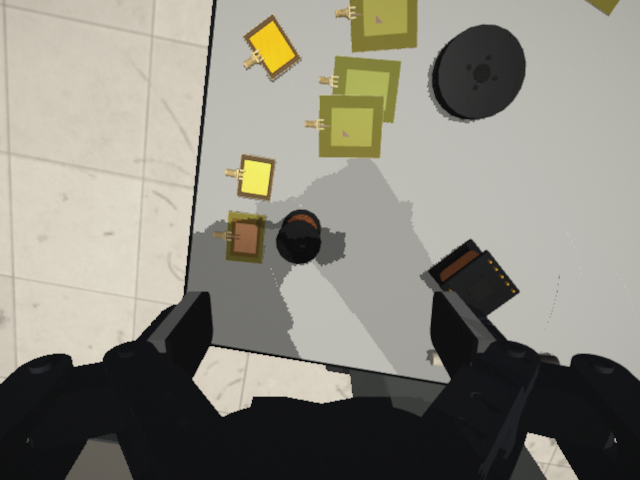

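```bash
python3 - <<'E'
from h import *
import pickle
W=wcal(pickle.load(open('w9.pkl','rb')))
im=cv2.imread('pics/w9.png');cv2.imwrite('pics/w9c.png',cv2.resize(im[200:275,210:340],None,fx=6,fy=6,interpolation=cv2.INTER_CUBIC))
print(onplane(W,299.5,241,50))
T=ctrl.calibration('top')
print(tri([(T,162.5/4.6+139.5,437.5/4.6+169.5),(W,299.5,241)]))
E
```

```text
[466.12849862 334.38370892  50.        ]
(array([464.07346036, 334.56702443,  43.50622936]), [0.17990517686974514, 0.17990517686988297])
```

View pics/w9c.png

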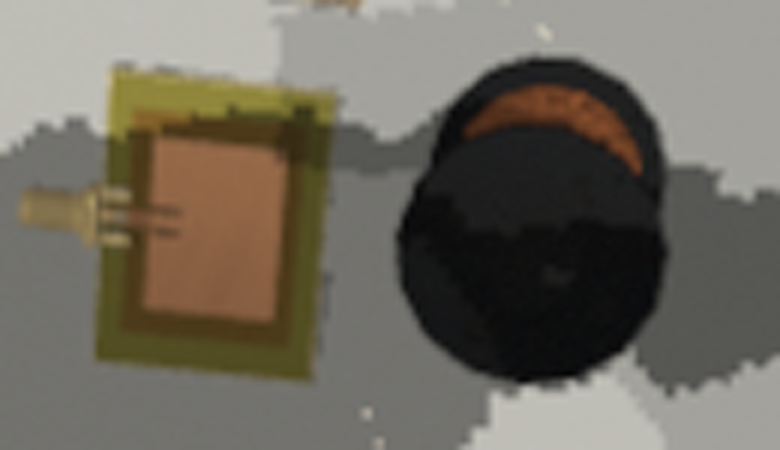

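Call:
play_rows(
  steps=[-15,-14,30,0,0.003,0,-20.8,-19,75,0,0.003,0,-20.8,-19,110,0,0.003,0,-20.8,-19,120,0,0.003,0,-20.8,-19,120,0,0.003,0],
)

```text
t: 22.95
tcp_pos: [465.0, 333.6, 79.6]
tcp_rot: [[0.982, 0.189, -0.0], [0.189, -0.982, -0.001], [-0.0, 0.001, -1.0]]
contact_force: [-0.2, 0.4, 0.7]
opening: 1.0
```

Call:
play_rows(
  steps=[0,0,0,0,0,0,0,0,0,0,0,0],
)

```text
t: 23.2
tcp_pos: [465.7, 333.9, 80.8]
tcp_rot: [[0.982, 0.189, 0.002], [0.189, -0.982, 0.001], [0.002, -0.0, -1.0]]
contact_force: [-0.1, 0.4, 0.8]
opening: 1.001
```

```bash
python3 - <<'E'
from h import *
import pickle
st=ctrl.observe();im=ctrl.snapshot('wrist');go(464.5,334,11,10.9)
pickle.dump(st,open('w10.pkl','wb'));cv2.imwrite('pics/w10.png',im[:,:,::-1])
E
```

```text
t 23.25 at [465.6 333.8  80.7] shift [-1.1 -0.4 69.7] turn [-0.    -0.002 -0.   ] dist 70
```

View pics/w10.png

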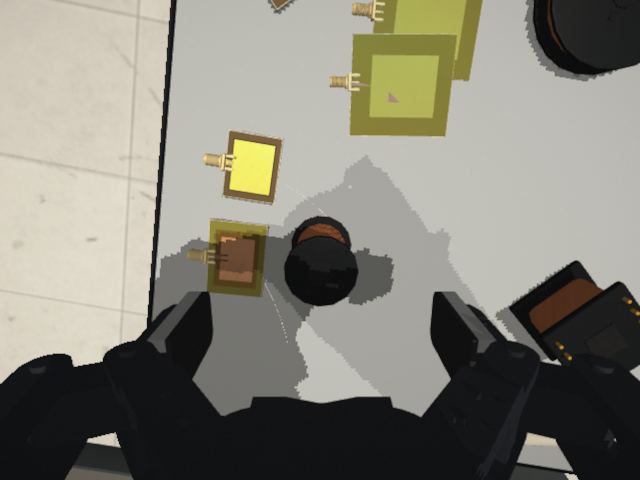

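```bash
python3 - <<'E'
from h import *
import pickle
W=wcal(pickle.load(open('w10.pkl','rb')));W9=wcal(pickle.load(open('w9.pkl','rb')))
print(onplane(W,321,270,50),tri([(W,321,270),(W9,298.6,241.9)]))
E
```

```text
[465.7737002  335.40875435  50.        ] (array([463.22454245, 334.98048901,  43.28050251]), [0.0672458465789798, 0.06724584657880234])
```

Call:
play_rows(
  steps=[-0.8,-0.6,20,0,-0.002,0,-0.8,-0.6,42,0,-0.002,0,-0.8,-0.6,62,0,-0.002,0,-0.8,-0.6,69,0,-0.002,0,-0.8,-0.6,69,0,-0.002,0],
)

```text
t: 23.88
tcp_pos: [464.8, 334.3, 11.8]
tcp_rot: [[0.982, 0.189, -0.001], [0.189, -0.982, 0.0], [-0.001, -0.0, -1.0]]
contact_force: [-0.5, -0.7, -0.4]
opening: 1.002
```

Call:
play_rows(
  steps=[0,0,0,0,0,0,0,0,0,0,0,0,0,0,0,0,0,0,0,0,0,0,0,0,0,0,0,0,0,0],
  grip=1,
  grip_force=30,
)

```text
t: 24.5
tcp_pos: [465.1, 334.5, 12.4]
tcp_rot: [[0.982, 0.189, 0.0], [0.189, -0.982, 0.001], [0.0, -0.0, -1.0]]
contact_force: [-1.3, -0.7, 6.4]
opening: 0.434
```

Call:
play_rows(
  steps=[0,0,0,0,0,0,0,0,0,0,0,0],
)

```text
t: 24.75
tcp_pos: [465.0, 334.5, 12.5]
tcp_rot: [[0.982, 0.189, 0.0], [0.189, -0.982, 0.0], [0.0, -0.0, -1.0]]
contact_force: [0.8, -0.6, 0.4]
opening: 0.438
```

Call:
play_rows(
  steps=[0,0,-15,0,0,0,0,0,-45,0,0,0,0,0,-85,0,0,0,0,0,-110,0,0,0,0,0,-110,0,0,0],
)

```text
t: 25.38
tcp_pos: [466.0, 335.2, 125.2]
tcp_rot: [[0.982, 0.189, 0.004], [0.189, -0.982, 0.003], [0.004, -0.003, -1.0]]
contact_force: [-0.2, -0.1, -0.9]
opening: 0.435
```

```bash
python3 - <<'E'
from h import *
go(593.2,-204.6,120,10.9)
E
```

```text
t 25.38 at [466.  335.2 125.2] shift [ 23.  554.1   3.9] turn [-0.003 -0.004 -0.   ] dist 555
```

Call:
play_rows(
  steps=[2,40,0,0,0,0,4,95,0,0,0,0,6,150,0,0,0,0,8,205,0,0,0,0,11,260,0,0,0,0],
)

```text
t: 26.0
tcp_pos: [525.5, 80.1, 124.0]
tcp_rot: [[0.982, 0.189, 0.002], [0.189, -0.982, 0.003], [0.003, -0.003, -1.0]]
contact_force: [0.4, 0.2, -0.9]
opening: 0.435
```

Call:
play_rows(
  steps=[2,55,0,0,0,0,4,110,0,0,0,0,6,165,0,0,0,0,8,215,0,0,0,0,10,250,0,0,0,0],
)

```text
t: 26.62
tcp_pos: [581.9, -166.4, 122.5]
tcp_rot: [[0.982, 0.187, 0.001], [0.187, -0.982, 0.003], [0.001, -0.002, -1.0]]
contact_force: [0.3, 0.1, -1.0]
opening: 0.439
```

Call:
play_rows(
  steps=[0,10,0,0,0,0,0,18,0,0,0,0,0,18,0,0,0,0],
)

```text
t: 27.0
tcp_pos: [585.1, -183.2, 122.2]
tcp_rot: [[0.982, 0.187, 0.0], [0.187, -0.982, 0.003], [0.001, -0.003, -1.0]]
contact_force: [-0.7, 0.4, -1.2]
opening: 0.44
```

```bash
python3 - <<'E'
from h import *
go(593.2,-204.6,70,10.9)
E
```

```text
t 27.0 at [ 585.1 -183.2  122.2] shift [ 3.9 22.7 52.2] turn [-0.003 -0.001 -0.002] dist 57
```

Call:
play_rows(
  steps=[3,15,0,-0.003,-0.001,-0.002,4,22.5,15,-0.003,-0.001,-0.002,4,22.5,40,-0.003,-0.001,-0.002,4,22.5,50,-0.003,-0.001,-0.002,4,22.5,50,-0.003,-0.001,-0.002],
)

```text
t: 27.62
tcp_pos: [592.7, -204.2, 71.1]
tcp_rot: [[0.982, 0.19, -0.002], [0.19, -0.982, 0.001], [-0.002, -0.001, -1.0]]
contact_force: [-0.1, -0.2, -1.4]
opening: 0.436
```

Call:
play_rows(
  steps=[0,0,0,0,0,0,0,0,0,0,0,0,0,0,0,0,0,0],
)

```text
t: 28.0
tcp_pos: [593.1, -204.2, 71.7]
tcp_rot: [[0.982, 0.19, -0.001], [0.19, -0.982, 0.0], [-0.001, -0.001, -1.0]]
contact_force: [-0.2, -0.1, -1.8]
opening: 0.437
```

```bash
python3 - <<'E'
from h import *
import pickle
st=ctrl.observe();go(593.2,-204.6,17,10.9)
im=ctrl.snapshot('wrist');cv2.imwrite('pics/w11.png',im[:,:,::-1]);pickle.dump(st,open('w11.pkl','wb'))
E
```

```text
t 28.0 at [ 593.1 -204.2   71.7] shift [ 0.1  0.4 54.7] turn [-0.001  0.001  0.001] dist 55
```

View pics/w11.png

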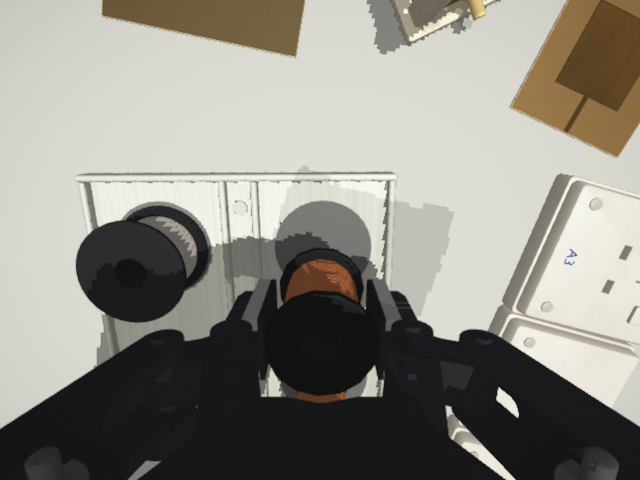

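Call:
play_rows(
  steps=[0.1,0.5,15,0,0,0,0.1,0.5,35,0,0,0,0.1,0.5,48,0,0,0,0.1,0.5,54.5,0,0,0,0.1,0.5,54.5,0,0,0],
)

```text
t: 28.68
tcp_pos: [593.2, -204.7, 16.8]
tcp_rot: [[0.982, 0.19, -0.001], [0.19, -0.982, 0.0], [-0.001, -0.001, -1.0]]
contact_force: [-0.0, -0.7, -1.3]
opening: 0.435
```

Call:
play_rows(
  steps=[0,0,0.8,0,0,0,0,0,0.8,0,0,0],
)

```text
t: 28.92
tcp_pos: [593.3, -204.7, 16.1]
tcp_rot: [[0.982, 0.19, -0.001], [0.19, -0.982, 0.0], [-0.001, -0.001, -1.0]]
contact_force: [-0.4, 0.1, -2.1]
opening: 0.437
```

Call:
play_rows(
  steps=[0,0,0.7,0,0,0,0,0,0.7,0,0,0],
)

```text
t: 29.18
tcp_pos: [593.3, -204.7, 16.0]
tcp_rot: [[0.982, 0.19, -0.001], [0.19, -0.982, 0.0], [-0.001, -0.0, -1.0]]
contact_force: [-1.3, 0.6, 4.5]
opening: 0.434
```

Call:
play_rows(
  steps=[0,0,0,0,0,0,0,0,0,0,0,0,0,0,0,0,0,0],
  grip=-1,
)

```text
t: 29.55
tcp_pos: [593.4, -204.8, 16.0]
tcp_rot: [[0.982, 0.19, -0.001], [0.19, -0.982, 0.0], [-0.001, -0.0, -1.0]]
contact_force: [0.3, -0.6, -0.3]
opening: 1.0
```

Call:
play_rows(
  steps=[0,0,-15,0,0,0,0,0,-45,0,0,0,0,0,-100,0,0,0,0,-20,-155,0,0,0,-5,-45,-207,0,0,0],
)

```text
t: 30.18
tcp_pos: [580.1, -161.3, 226.0]
tcp_rot: [[0.982, 0.189, 0.001], [0.189, -0.982, -0.0], [0.001, 0.0, -1.0]]
contact_force: [1.1, 0.2, 0.1]
opening: 0.998
```

Call:
play_rows(
  steps=[0,0,0,0,0,0,0,0,0,0,0,0,0,0,0,0,0,0,0,0,0,0,0,0],
)

```text
t: 30.68
tcp_pos: [579.6, -161.8, 224.7]
tcp_rot: [[0.982, 0.188, -0.001], [0.188, -0.982, 0.0], [-0.001, -0.001, -1.0]]
contact_force: [0.8, 0.1, -0.0]
opening: 0.999
```

```bash
python3 - <<'E'
from h import *
import pickle
st=ctrl.observe();im=ctrl.snapshot('wrist');print(st['tcp_pos'],st['joint_vel'].round(3))
pickle.dump(st,open('w12.pkl','wb'));cv2.imwrite('pics/w12.png',im[:,:,::-1])
cv2.imwrite('pics/w12c.png',cv2.resize(im[140:340,220:430,::-1],None,fx=3,fy=3,interpolation=cv2.INTER_CUBIC))
E
```

```text
[ 579.5544533  -161.75433845  224.69956833] [-0.    -0.002 -0.003 -0.005 -0.002 -0.    -0.002]
```

View pics/w12c.png

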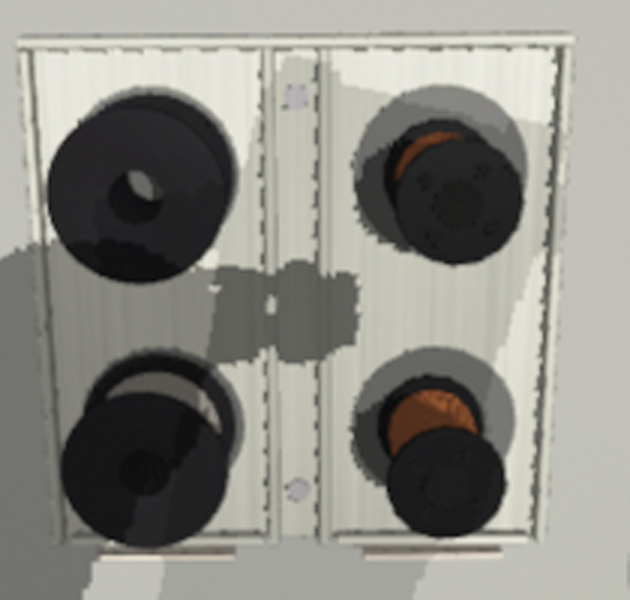

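```bash
python3 - <<'E'
from h import *
import pickle
W=wcal(pickle.load(open('w12.pkl','rb')))
f=lambda x,y:(220+(x+.5)/3-.5,140+(y+.5)/3-.5)
R=np.array([[.982,.188],[-.188,.982]]);cc=np.array([540.6,-164.9])
for n,p,z in [('wnew',(459,200),54),('snew',(139,193),44),('sold',(146,469),44),('wold',(446,482),54)]:
    X=onplane(W,*f(*p),z);print(n,X.round(1),'caddy',(R@(X[:2]-cc)).round(1))
E
```

```text
wnew [ 593.3 -203.    54. ] caddy [ 44.6 -47.3]
snew [ 575.9 -110.7   44. ] caddy [44.8 46.6]
sold [ 487.8 -126.1   44. ] caddy [-44.5  48. ]
wold [ 505.9 -219.    54. ] caddy [-44.3 -46.6]
```

Call:
play_rows(
  steps=[-10,40,0,0,0,0,-30,90,0,0,0,0,-50,140,0,0,0,0,-70,190,0,0,0,0,-80,230,0,0,0,0],
)

```text
t: 31.35
tcp_pos: [542.9, -405.6, 224.0]
tcp_rot: [[0.983, 0.186, -0.002], [0.186, -0.983, 0.0], [-0.002, -0.001, -1.0]]
contact_force: [0.1, -0.1, 0.3]
opening: 0.996
```

Call:
play_rows(
  steps=[0,0,0,0,0,0,0,0,0,0,0,0,0,0,0,0,0,0],
)

```text
t: 31.72
tcp_pos: [543.5, -403.9, 223.8]
tcp_rot: [[0.982, 0.188, -0.002], [0.188, -0.982, 0.001], [-0.002, -0.002, -1.0]]
contact_force: [-0.1, 0.1, -0.0]
opening: 1.0
```

```bash
python3 - <<'E'
from h import *
im=ctrl.snapshot('scene');cv2.imwrite('pics/s13.png',im[:,:,::-1])
im=ctrl.snapshot('top');cv2.imwrite('pics/t13.png',im[:,:,::-1])
E
```

```text
(no output)
```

View pics/s13.png

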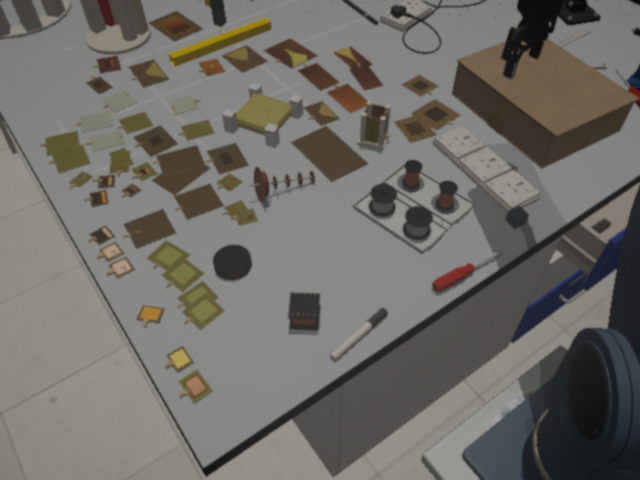

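View pics/t13.png

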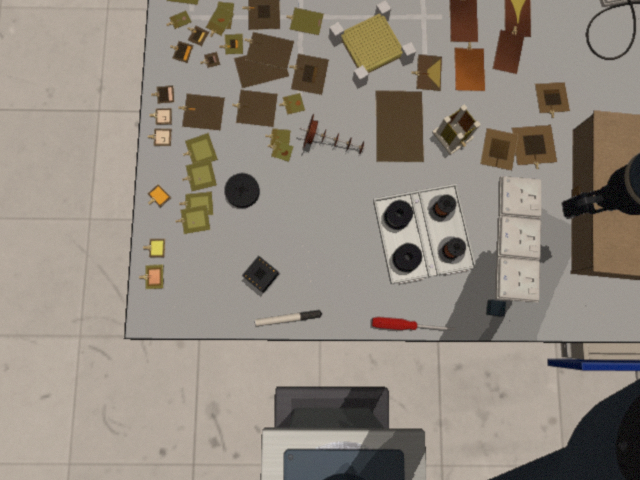

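```bash
python3 -c "
from workcell import ctrl
print(ctrl.observe()['joint_vel'].round(3));print(ctrl.job_done())"
```

```text
[ 0.001 -0.002  0.005 -0.002  0.     0.     0.001]
the job is handed in; nothing more can be done
None
```

I restocked both lanes and handed the job in at about 32 s. The old solder spool and old wire reel went forward onto their front pads first. The new solder spool and then the new wire reel went onto the back pads behind them.

**Last checks:**
- **Position:** the last wrist view put all four upright and within about 1.5 mm of their pad centres (caddy frame, mm):

| Item | Measured (x, y) | Pad centre (x, y) |
|---|---|---|
| Solder old | -44.5, 48.0 | -45, 48 |
| Solder new | 44.8, 46.6 | 45, 48 |
| Wire old | -44.3, -46.6 | -45, -48 |
| Wire new | 44.6, -47.3 | 45, -48 |

- **Look-alikes and robot:** the square bobbin and flat reel are where they started, at the same pixels in both fixed views. The arm was clear and still, with about zero force. The highest force I read at the end of a move was about 13 N.

**Disagreements:**
- **Between cameras:** the three cameras differed by 1–3 mm on most points, and by up to 4.6 mm in x on the loose solder spool, so I grasped at compromise positions.
- **Old solder spool:** the fixed cameras placed it 2–3 mm sideways of its pad centre after placing. Two later wrist views put it within 1 mm, so I left it.
- **Wire reel height:** triangulation for the new wire reel's top gave 43 mm from two wrist views, and 43.5 mm from the overhead and wrist views together. The nominal height is 50 mm, and the overhead and scene cameras together had given 50.2 mm. The grasp and placing went normally.

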